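Open the treat jar in the hallway case

TASK

Slide the clear panel that covers the round screw-top jar fully across over the other half of the case, and leave it open. Unscrew the jar's cap (anticlockwise, with as many regrips as it takes, without wrenching it off by force) and set it down gently, not dropped, right way up and wholly on the round cork mat. Leave everything else where it stands.

Things in the scene. Friction and masses are not known exactly. Their poses are not given: they have to be found in the camera images.
- case: Low grey case fixed to the ledge, 200 mm (its x) by 360 mm (its y), walls 6 mm thick, 135 mm high, floor 5 mm thick, roofed by two clear panels side by side; aluminium rails on the long sides reach 154 mm. Origin: centre of its underside; +y is the left half, -y the right. The round jar is in one half, a square tin in the other: which is which changes.
- left_panel (a joint): Slide of the clear panel over the left (+y) half, in m: 0 shut, 0.155 fully open; opens by moving along the case's -y, passing UNDER the right panel. Panel 5 mm thick, its top face 142 mm above the case's underside. It runs stiffly, about 3 N, and stays where it is left.
- left_panel_lip (a point): Top centre of the left panel's lip, a straight grey bar 140 mm long (case x), 8 mm thick (case y), standing 16 mm above the panel's top face near the panel's outer end (162 mm from the case's centre when shut, panel end at 180 mm). Push its outer face towards the case's middle.
- right_panel (a joint): Slide of the clear panel over the right (-y) half, in m: 0 shut, 0.155 fully open; opens by moving along the case's +y, passing OVER the left panel. Panel 5 mm thick, its top face 151 mm above the case's underside. About 3 N.
- right_panel_lip (a point): Top centre of the right panel's lip: the same kind of bar as the left one's, 16 mm above its panel's top face, near its outer (-y) end.
- jar: Round amber glass jar, 90 mm across, fixed to the case floor. Origin: centre of its underside; z up. Shoulder 84 mm and rim of the neck 115 mm above it; the neck is a two-start right-hand thread. The jar's yaw says nothing of use.
- cap: White knurled plastic screw cap on the jar, 64 mm across, 28 mm high, about 60 g, closed at the top. Origin: centre of its open underside, z up. Tight, its underside is 92 mm above the jar's, 8 mm above the jar's shoulder. Unscrews anticlockwise seen from above, climbing 16 mm per turn (about 2 mm of free play up and down); a springy gasket makes the first part stiff, up to 0.6 N m.
- cap_top (a point): Centre of the cap's top face, 28 mm above its underside. The thread lets go after roughly half a turn (0.42 to 0.58): before that a straight pull is blocked, after it the cap lifts off without resistance and is clear of the neck 25 mm higher.
- mat: Round cork mat fixed to the ledge, 136 mm across, 5 mm thick. Origin: centre of its underside.
- tin: Square steel treat tin, 88 mm wide, 106 mm high, standing loose in the other half of the case; bystander. Origin: centre of its underside.
- bowl: White bowl, 110 mm across, 45 mm high; bystander. Origin: centre of its underside.
- scoop: Bamboo scoop lying on the ledge, about 180 mm long, 26 mm high; bystander. Origin near its middle, x along it.
- tongs: Plastic tongs with rubber tips lying on the ledge, about 210 mm long, 14 mm high; bystander. Origin near the middle, x along them.
- brush: Shoe brush, 150 by 45 mm, 40 mm high; bystander. Origin: centre of its underside, x along it.
- tub_low: Lower of two stacked grey lidded containers, 120 by 160 mm, 72 mm high; bystander. Origin: centre of its underside.
- tub_high: Upper container of the stack, the same; bystander.

How it is judged:
By the outcome, as a careful person would: the job done as asked, in the order asked, and still so for the second after the job is handed in, with the robot touching nothing.
It also fails if it takes over 72 s, if anything falls off the work surface, if the arm or the gripper's body presses on something with over 40 N, if the wrist force passes 120 N, or if a joint passes its speed limit or range.

ROBOT

A 7-joint arm with a two-finger parallel gripper is mounted at the origin on the work surface. World frame = base frame: x ahead of the robot, y to its left, z up, the work surface at z = 0. Lengths are in m, angles in rad, forces in N, time in s.
With the tool pointing down it reaches from about 0.425 to 0.925 m from the base axis. Payload 6.8 kg.
Tool frame: the origin (TCP) lies where the fingers leave the gripper's body, on its centre line; the fingertips stand 73 mm ahead of it and the grasp point (between the pads) lies 54 mm ahead of it; z points along the fingers, y is the line along which they close (so a half turn about z gives the same grasp; the last joint's range is limited). The gripper opens to 85 mm and grips with 20 to 120 N. Pads are 22 mm wide; open, the fingers measure 114 mm over their backs; the gripper's body (76 mm by 85 mm) begins 54 mm behind the grasp point. The pads swing forward as they close: fully open they stand 13 mm farther back than shut.
Start: joints at [1.19, 0.477, 0.022, 1.555, -0.011, 1.109, -0.083], TCP at [0.182, -0.65, 0.304] pointing down, gripper open.
Joint ranges: [-2.96, 2.96], [-0.34, 2.1], [-1.41, 1.46], [0.24, 2.44], [-1.37, 4.51], [0.17, 1.92], [-2.96, 2.96]. Speed limits (rad/s): [2.39, 2.39, 3.14, 3.14, 3.14, 3.14, 3.14].

INTERFACE

Orientations are given as a rotation vector (axis times angle).
In Python, from bench import r, vision gives the robot as it stands (r), with the cameras (vision).
- The arm moves only by the shell command python3 drive.py 'ROWS' [OPENING] [FORCE]. ROWS is one flat JSON list of numbers that holds 1 to 5 rows one after another, with no inner brackets; each row has 6 numbers: dx, dy, dz in m, then a rotation vector rx, ry, rz in rad; each row is the pose to reach, as a shift and turn from the pose commanded when the command began, along the tool's axes at that moment; what a row does not reach only later rows make up. A row lasts 1/10 s, in which the tool goes at most 0.05 m and 0.15 rad, less where a joint would pass 70% of its speed; a pose out of reach is approached as far as the arm can. OPENING is the finger opening in m, set as the command begins (- or left out keeps the last). The fingers move at their own pace and stop on an object; FORCE is the grip in N (left out, the last holds). Time passes only in rows, so rows that do not move let the fingers close. It prints the time, the measured TCP pose, the force, the opening and the grip force at its end. Input that does not fit is refused with a message, and nothing moves.
- r.get_obs(): the state, without advancing time (a new reading comes with each control period).
- vision.grab_frame(name): name is "scene" or "top" or "wrist"; returns (picture, depth): 480x640x3 uint8, blue, green, red; 480x640 float32, m along the optical axis (not along the pixel's ray), 0 where there is no reading.
- vision.camera_info(name): a dict with "camera_matrix" (3x3 intrinsics, pixels), "R" (3x3) and "t" (3): a world point X has camera coordinates R X + t. Camera axes: x right, y down, z forward; pixel columns grow to the right and rows downward; lengths in m; the calibration is good to about 2 mm. The wrist camera is an equidistant fisheye: a pixel r from the principal point sees the ray r / f radians off the axis. A picture is of the moment at which its call begins: read the wrist's pose just before it. camera_info takes no time and is no camera call; for the wrist camera it gives the pose at the moment of the call.
- r.hand_in(): hands the job in; it is judged then, once.
The state is a dict: "clock": time; "joints": joint angles; "qvel": joint speeds; "tau": joint torques, N m; "tcp_pos": TCP position; "orientation": TCP orientation; "contact_force": force on the tool from outside, world axes, zero at the start; "moment": the same for the moment, N m; "grip_width": finger opening in m; "gripper_force": force on a finger pad.
Only numpy, scipy, OpenCV 4.12 (cv2) and the standard library are available. Lean on these libraries where they do the work, as an engineer would, in place of code of your own. Each camera call takes 0.05 s, during which the arm holds its last target. There are 200 camera calls.

## Working session

There is one attempt and no reset: what is moved stays moved. The work goes in short steps, Python scripts to look and compute and a shell command to move; the robot and the scene stay as the last step left them, time stands still between calls to the robot, and variables do not carry over. Pictures are saved under pics/ and viewed, at most 10 in all, crops included, and the job is handed in when it is done.

```bash
ls; mkdir -p pics
python3 - <<'E'
from bench import r, vision
import cv2,numpy as np
o=r.get_obs();print({k:np.round(v,3) for k,v in o.items()})
for n in("scene","top"):
    im,d=vision.grab_frame(n);cv2.imwrite(f"pics/{n}0.png",im);np.save(f"pics/{n}0.npy",d)
    c=vision.camera_info(n);print(n,c)
E
```

```text
bench.py
drive.py
pics
{'clock': np.float64(0.0), 'joints': array([ 1.19 ,  0.478,  0.022,  1.556, -0.011,  1.109, -0.083]), 'qvel': array([-0.001,  0.   , -0.001,  0.002, -0.001,  0.001,  0.001]), 'tau': array([ 1.0000e-03, -5.9645e+01,  1.6080e+00, -2.8120e+01,  1.2000e-02,
        9.0000e-03, -0.0000e+00]), 'tcp_pos': array([ 0.182, -0.65 ,  0.303]), 'orientation': array([-3.111e+00, -4.270e-01,  1.000e-03]), 'contact_force': array([-0.328, -0.097,  0.56 ]), 'moment': array([ 0.043, -0.01 , -0.009]), 'gripper_force': np.float64(0.0), 'grip_width': np.float64(0.086)}
scene {'camera_matrix': array([[494.14080787,   0.        , 318.13474178],
       [  0.        , 494.14080787, 244.75964349],
       [  0.        ,   0.        ,   1.        ]]), 'R': array([[-0.99666733,  0.08143151,  0.00481124],
       [ 0.07392351,  0.92656436, -0.36880049],
       [-0.0344899 , -0.36721574, -0.92949613]]), 't': array([ 0.54658502, -0.00771931,  1.44781022])}
top {'camera_matrix': array([[623.9493102 ,   0.        , 323.84682683],
       [  0.        , 623.9493102 , 236.53210295],
       [  0.        ,   0.        ,   1.        ]]), 'R': array([[-0.06932702, -0.99757772, -0.00569801],
       [-0.97259193,  0.06885916, -0.2220886 ],
       [ 0.221943  , -0.0098549 , -0.97500984]]), 't': array([0.0432656 , 0.54400904, 1.7302773 ])}
```

View pics/scene0.png

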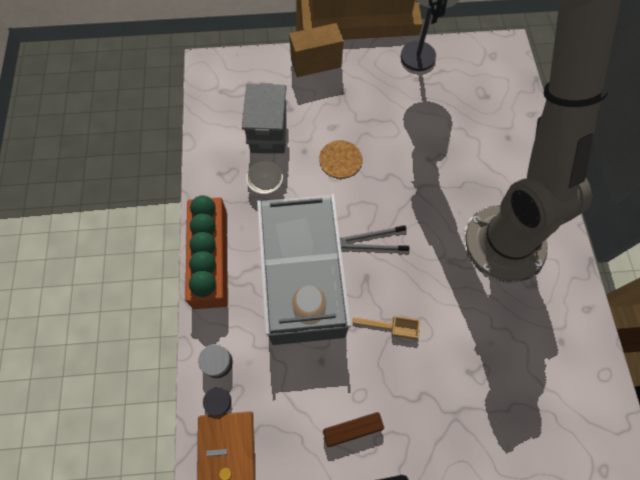

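View pics/top0.png

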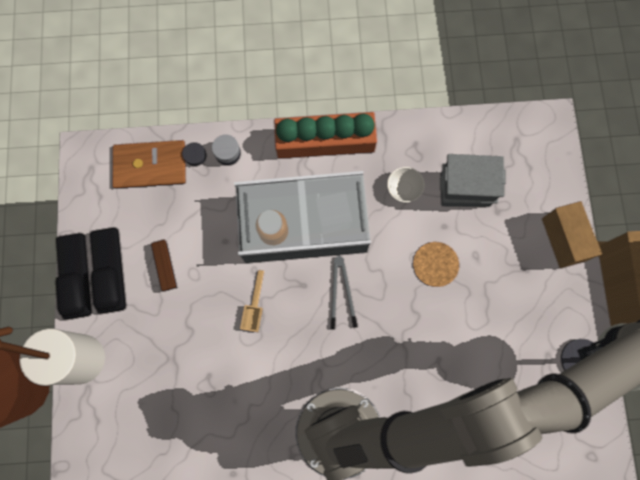

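The jar is in the half nearest world +y (top ≈(270,222), scene ≈(309,300)). The mat is at top (437,264) and scene (341,159). Next I'll zoom in on both views.

```bash
cat > h.py <<'E'
from bench import r, vision
import cv2,numpy as np
from scipy.spatial.transform import Rotation as Ro
def w(n,u,v,d):
    c=vision.camera_info(n);K=c["camera_matrix"];p=np.array([(u-K[0,2])/K[0,0]*d,(v-K[1,2])/K[1,1]*d,d])
    return c["R"].T@(p-c["t"])
def onz(n,u,v,z):
    c=vision.camera_info(n);C=-c["R"].T@c["t"];D=w(n,u,v,1.)-C
    return C+D*(z-C[2])/D[2]
def tri(a,b):
    A=[];B=[]
    for n,u,v in(a,b):
        c=vision.camera_info(n);C=-c["R"].T@c["t"];D=w(n,u,v,1.)-C;D/=np.linalg.norm(D)
        P=np.eye(3)-np.outer(D,D);A.append(P);B.append(P@C)
    X=np.linalg.lstsq(np.vstack(A),np.hstack(B),rcond=None)[0]
    return X,np.linalg.norm(np.vstack(A)@X-np.hstack(B))
E
python3 - <<'E'
from h import *
a=cv2.imread("pics/scene0.png")[185:350,250:355];b=cv2.imread("pics/top0.png")[165:265,230:380]
a=cv2.resize(cv2.rotate(a,cv2.ROTATE_90_CLOCKWISE),None,fx=4,fy=4,interpolation=3)[:, :]
b=cv2.resize(b,None,fx=5,fy=5,interpolation=3)
cv2.imwrite("pics/b1.png",b)
d=np.load("pics/top0.npy");
for nm,(u0,u1,v0,v1) in {"top":(230,380,165,265)}.items():
    for v in range(v0,v1,8):print(" ".join("%4d"%(1000*w(nm,u,v,d[v,u])[2]) for u in range(u0,u1,6)))
m=cv2.inRange(cv2.cvtColor(cv2.imread("pics/top0.png"),cv2.COLOR_BGR2HSV),(8,120,80),(20,255,255))
n,l,s,c=cv2.connectedComponentsWithStats(m)
for i in range(1,n):
    if s[i,4]>200:print("t",s[i],c[i],onz("top",*c[i],.005))
m=cv2.inRange(cv2.cvtColor(cv2.imread("pics/scene0.png"),cv2.COLOR_BGR2HSV),(8,120,80),(20,255,255))
n,l,s,c=cv2.connectedComponentsWithStats(m)
for i in range(1,n):
    if s[i,4]>200:print("s",s[i],c[i],onz("scene",*c[i],.005))
E
```

```text
-1    0    0    0    3  -13   -2   -3    2    7    1   -2    0   -4    1    0    1    0   -2   -2   -4    3    0    6   -4
   2    4    0    6   -4   -7    0    6   -3    6    4    0    2   11    2   -5    4    5  144  154  149  154  152    0    2
   3   -6  152  154  154  154  157  156  149  148  137  145  145  153  152  143  151  150  152  147  145  144  150   -8    0
  -1  134  140  142  135  146  136  148  142  141  142  140  155  153  150  154  148  154  145  149  151  149  151   -1    3
   3  138  143  146  140  146  137  143  142  145  145  140  149  153  149  158  146  155  151  153  154  149  156   -8   -5
   8  134  135  148  139  143  138  138  136  145  137  143  150  153  151  146  143  149  156  144  149  155  149    2   -2
  -6    2  142  140  144  154  148  139  142  148  148  147  160  148  145  155  144  156  147 1808  150  154  167    0    5
   0   -5  149  144  137  147  146  144  147  145  139  141  146  153  149  149  149  145  147  151  154  148  167    0    0
   0    4  143  150  134  147  140  140  136  143  147  144  143  153  155  149  153  154  142  145  1
[... 922 characters left out ...]
435.54466085 263.95567495] [ 0.45314091 -0.31638354  0.005     ]
t [  0 351  18  70 939] [  6.90734824 383.9914803 ] [0.19612381 0.9257894  0.005     ]
s [ 290    0   53   52 1257] [313.74701671  32.2442323 ] [ 0.49579546 -0.83315836  0.005     ]
s [ 320  141   42   37 1220] [340.32786885 158.96721311] [ 0.4531592  -0.31499835  0.005     ]
s [212 198  11 101 801] [218.443196   247.12734082] [ 0.83437926 -0.04884054  0.005     ]
s [185 200   8 102 447] [188.24161074 252.70693512] [ 0.92126654 -0.03843609  0.005     ]
s [354 317  65  22 668] [395.53742515 326.13323353] [0.3544776  0.22187772 0.005     ]
s [ 198  412   57   68 3396] [226.19846879 446.22909305] [0.81899347 0.48863034 0.005     ]
```

View pics/b1.png

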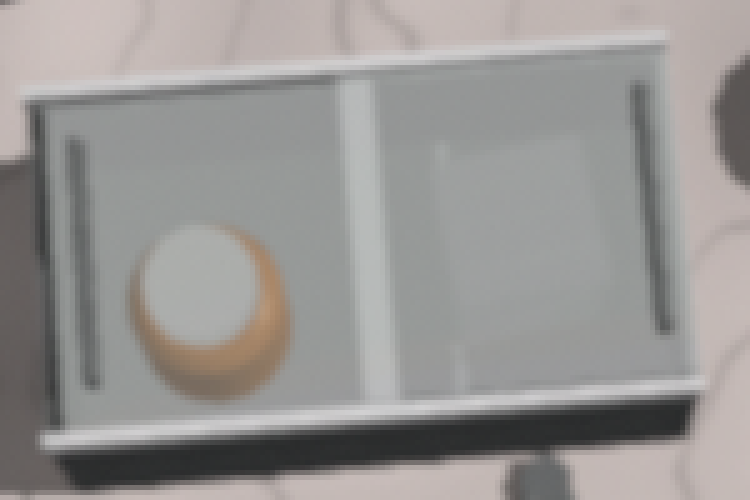

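The left panel (z≈0.142, lower than the right at ≈0.151) covers the jar, in the +y half, with the tin in the other. The mat comes out at (0.453,-0.316) in both views. Now the case frame, lip and cap.

Run:
```python
from h import *
f=lambda x,y,z:onz("top",230+(x+.5)/5-.5,165+(y+.5)/5-.5,z)
c=[f(*p,.154) for p in((25,95),(667,35),(703,385),(43,440))]
print("corners",np.round(c,3),"centre",np.mean(c,0))
ex=(c[0]+c[1]-c[2]-c[3]);ey=(c[0]+c[3]-c[1]-c[2]);print("yaw",np.degrees(np.arctan2(-ex[1]*-1,ex[0])),np.degrees(np.arctan2(-ey[0],ey[1])))
print("lip",f(74,138,.158),f(93,387,.158))
print("cap",f(201,286,.125))
# cap in both views
T,S=cv2.imread("pics/top0.png"),cv2.imread("pics/scene0.png")
for n,I,(u0,u1,v0,v1) in(("t",T,(255,292,205,250)),("s",S,(290,330,283,322))):
    C=cv2.resize(I[v0:v1,u0:u1],None,fx=9,fy=9,interpolation=2);cv2.imwrite(f"pics/c{n}.png",C)
a=cv2.resize(S[190:345,250:355],None,fx=3.8,fy=3.8,interpolation=2);b=cv2.imread("pics/cs.png")
o=np.zeros((600,780,3),np.uint8);o[:a.shape[0],:a.shape[1]]=a;o[:b.shape[0],410:410+b.shape[1]]=b
cv2.imwrite("pics/b2.png",o)
```

```text
corners [[ 0.692  0.243  0.154]
 [ 0.702 -0.116  0.154]
 [ 0.502 -0.118  0.154]
 [ 0.496  0.24   0.154]] centre [0.59809295 0.06222582 0.154     ]
yaw 0.7598479950653461 1.1703833422884125
lip [0.66431939 0.21603497 0.158     ] [0.52300808 0.21153915 0.158     ]
cap [0.5837739  0.15286536 0.125     ]
```

View pics/b2.png

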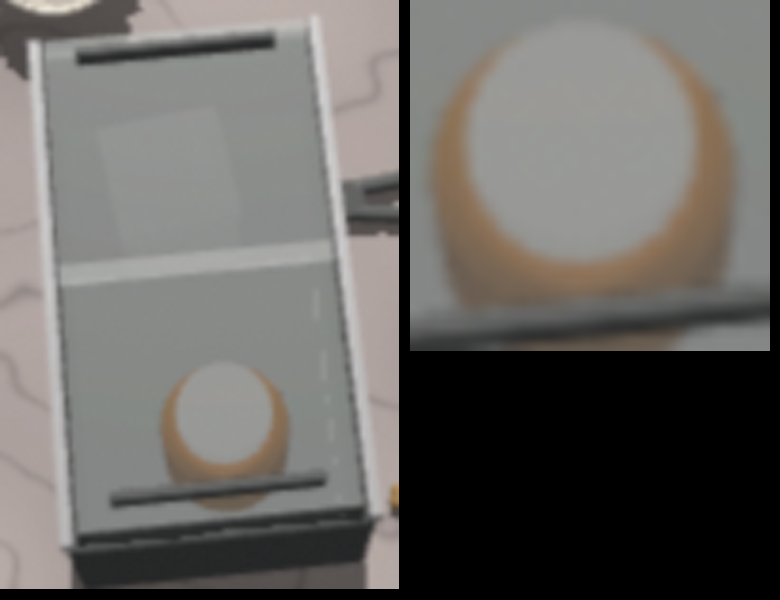

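Scene crop: cap at (309,299), left lip from (279,321) to (336,316). I'll cross-check these by triangulation and work out the move.

Run:
```python
from h import *
g=lambda x,y:(250+(x+.5)/3.8-.5,190+(y+.5)/3.8-.5)
f=lambda x,y:(230+(x+.5)/5-.5,165+(y+.5)/5-.5)
T=lambda a,b:print(np.round(tri(("top",*f(*a)),("scene",*g(*b))),4) if 0 else [np.round(q,4) for q in tri(("top",*f(*a)),("scene",*g(*b)))])
print("lip L");T((74,138),(110,496));T((93,387),(326,478))
print("lip R");T((636,85),(78,52));T((665,332),(274,41))
print("cap");T((201,286),(224,413))
print("rails TL,TR,BR,BL");T((25,95),(67,548));T((667,35),(33,42));T((703,385),(315,18));T((43,440),(377,517))
```

```text
lip L
[array([0.6633, 0.216 , 0.1602]), np.float64(0.0006)]
[array([0.5244, 0.2128, 0.1497]), np.float64(0.0008)]
lip R
[array([ 0.6684, -0.0946,  0.1713]), np.float64(0.0003)]
[array([ 0.5317, -0.0999,  0.1565]), np.float64(0.0005)]
cap
[array([0.5866, 0.1541, 0.1125]), np.float64(0.0007)]
rails TL,TR,BR,BL
[array([0.6936, 0.244 , 0.1476]), np.float64(0.0015)]
[array([ 0.7015, -0.1152,  0.1521]), np.float64(0.0015)]
[array([ 0.5013, -0.1181,  0.1524]), np.float64(0.0012)]
[array([0.4953, 0.2412, 0.1542]), np.float64(0.0021)]
```

```bash
python3 drive.py '[0.041, -0.028, 0, 0, 0, 0.06, 0.082, -0.057, 0, 0, 0, 0.12, 0.124, -0.085, 0, 0, 0, 0.18, 0.165, -0.114, 0, 0, 0, 0.24, 0.206, -0.142, 0, 0, 0, 0.27]' 0 30
python3 drive.py '[0.028, -0.04, 0, 0, 0, 0, 0.056, -0.08, 0, 0, 0, 0, 0.084, -0.12, 0, 0, 0, 0, 0.112, -0.16, 0, 0, 0, 0, 0.14, -0.2, 0, 0, 0, 0]'
python3 drive.py '[0.012, -0.048, 0, 0, 0, 0, 0.024, -0.096, 0, 0, 0, 0, 0.036, -0.144, 0, 0, 0, 0, 0.048, -0.192, 0, 0, 0, 0, 0.06, -0.24, 0, 0, 0, 0]'
python3 drive.py '[0.01, -0.048, 0, 0, 0, 0, 0.02, -0.096, 0, 0, 0, 0, 0.03, -0.144, 0, 0, 0, 0, 0.04, -0.192, 0, 0, 0, 0, 0.05, -0.24, 0, 0, 0, 0]'
python3 -c "
from h import *
o=r.get_obs();print(o['joints'].round(2),o['tcp_pos'].round(4),Ro.from_rotvec(o['orientation']).as_matrix().round(3))"
```

```text
clock: 0.6
tcp_pos: [0.3424, -0.4563, 0.3036]
orientation: [-3.141, -0.001, 0.001]
contact_force: [1.3, -0.4, -1.4]
grip_width: 0.0124
gripper_force: 0.0
clock: 1.1
tcp_pos: [0.4817, -0.256, 0.3038]
orientation: [3.142, 0.004, -0.0]
contact_force: [-0.2, -0.7, -0.0]
grip_width: -0.0003
gripper_force: 0.0
clock: 1.6
tcp_pos: [0.5403, -0.0158, 0.3038]
orientation: [3.141, 0.004, -0.0]
contact_force: [2.5, -0.5, 0.1]
grip_width: -0.0002
gripper_force: 0.0
clock: 2.1
tcp_pos: [0.5897, 0.2241, 0.3035]
orientation: [3.141, 0.004, -0.001]
contact_force: [1.6, 0.1, 0.6]
grip_width: -0.0002
gripper_force: 0.0
[-0.21  0.43 -0.34  1.65  0.16  1.09 -2.16] [0.5897 0.2241 0.3035] [[ 1.     0.002 -0.   ]
 [ 0.002 -1.    -0.001]
 [-0.001  0.001 -1.   ]]
```

```bash
python3 drive.py '[0.003, -0.045, 0, 0, 0, 0, 0.004, -0.05, 0.02, 0, 0, 0, 0.004, -0.05, 0.05, 0, 0, 0, 0.004, -0.05, 0.07, 0, 0, 0, 0.004, -0.05, 0.079, 0, 0, 0]'
python3 - <<'E'
from h import *
c=vision.camera_info("wrist");print(c)
im,d=vision.grab_frame("wrist");cv2.imwrite("pics/w1.png",im)
E
```

```text
clock: 2.6
tcp_pos: [0.5924, 0.2718, 0.222]
orientation: [3.139, 0.005, -0.006]
contact_force: [-0.7, 0.3, -0.3]
grip_width: -0.0001
gripper_force: 0.0
{'camera_matrix': array([[371.64829954,   0.        , 319.08562855],
       [  0.        , 371.64829954, 238.6254184 ],
       [  0.        ,   0.        ,   1.        ]]), 'R': array([[ 3.42722917e-03, -9.99993781e-01,  8.32446441e-04],
       [-9.63980770e-01, -3.08240966e-03,  2.65954080e-01],
       [-2.65949860e-01, -1.71394794e-03, -9.63985339e-01]]), 't': array([0.26891822, 0.55845471, 0.45706851])}
```

View pics/w1.png

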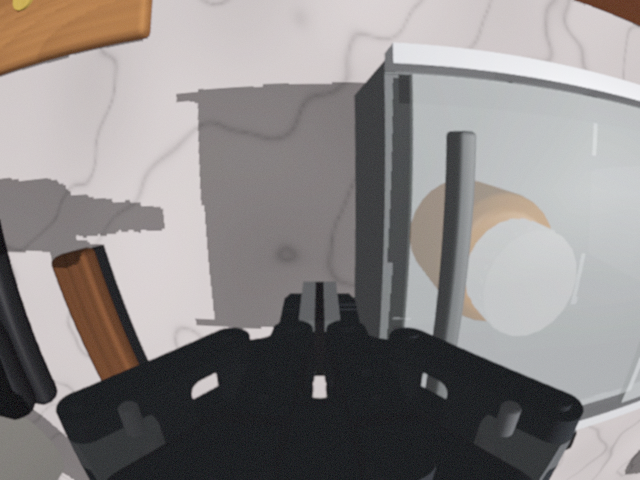

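Wrist view: the fingertips (320,290) hang just outside the case end. The lip bar runs from (461,132) to (445,340), with the jar and cap at (520,280) behind it. Next I push towards -y.

```bash
python3 drive.py '[0.002, 0, 0.002, 0, 0, 0, 0.002, 0.015, 0.002, 0, 0, 0, 0.002, 0.03, 0.002, 0, 0, 0, 0.002, 0.045, 0.002, 0, 0, 0, 0.002, 0.06, 0.002, 0, 0, 0]'
python3 drive.py '[0, 0.015, 0, 0, 0, 0, 0, 0.03, 0, 0, 0, 0, 0, 0.045, 0, 0, 0, 0, 0, 0.06, 0, 0, 0, 0, 0, 0.075, 0, 0, 0, 0]'
python3 drive.py '[0, 0.01, 0, 0, 0, 0, 0, 0.02, 0, 0, 0, 0, 0, 0.025, 0, 0, 0, 0, 0, 0.03, 0, 0, 0, 0, 0, 0.035, 0, 0, 0, 0]'
```

```text
clock: 3.15
tcp_pos: [0.5966, 0.2114, 0.2243]
orientation: [-3.14, -0.003, -0.004]
contact_force: [1.3, 2.6, 2.4]
grip_width: -0.0001
gripper_force: 2.4
clock: 3.65
tcp_pos: [0.5978, 0.1366, 0.2242]
orientation: [-3.14, -0.004, -0.008]
contact_force: [6.2, 3.2, 4.5]
grip_width: -0.0002
gripper_force: 3.7
clock: 4.15
tcp_pos: [0.598, 0.1018, 0.2242]
orientation: [-3.14, -0.004, -0.008]
contact_force: [6.1, 3.4, 4.5]
grip_width: 0.0002
gripper_force: 3.7
```

```bash
python3 drive.py '[0, 0.004, -0.002, 0, 0, 0, 0, 0.008, -0.002, 0, 0, 0, 0, 0.012, -0.002, 0, 0, 0, 0, 0.016, -0.002, 0, 0, 0, 0, 0.02, -0.002, 0, 0, 0]'
python3 drive.py '[0, 0.003, 0, 0, 0, 0, 0, 0.006, 0, 0, 0, 0, 0, 0.006, 0, 0, 0, 0]'
python3 - <<'E'
from h import *
im,d=vision.grab_frame("top");cv2.imwrite("pics/t2.png",im)
cv2.imwrite("pics/b3.png",cv2.resize(im[155:275,220:390],None,fx=4.5,fy=4.5,interpolation=2))
E
```

```text
clock: 4.65
tcp_pos: [0.5957, 0.0822, 0.2246]
orientation: [3.141, 0.005, -0.002]
contact_force: [0.4, 2.1, 0.9]
grip_width: 0.0
gripper_force: 1.3
clock: 4.95
tcp_pos: [0.5957, 0.0796, 0.2247]
orientation: [-3.137, -0.008, 0.0]
contact_force: [1.4, 10.1, -0.9]
grip_width: 0.0
gripper_force: 4.8
```

View pics/b3.png

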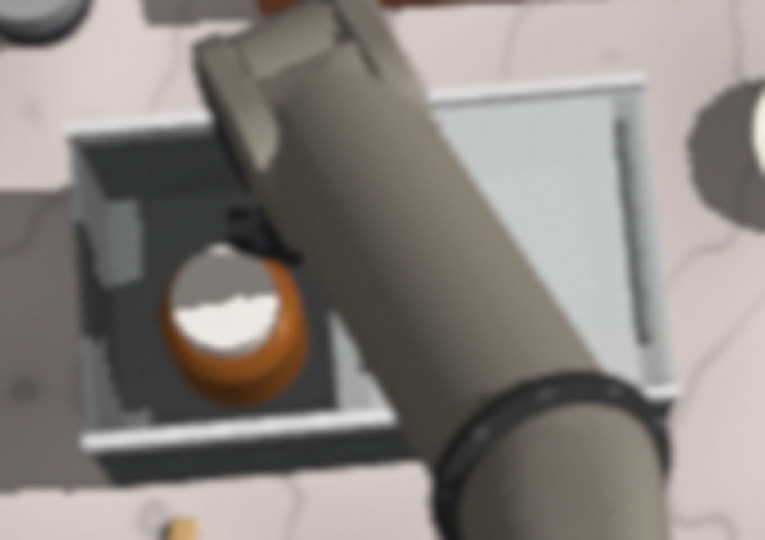

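The panel is at its stop: 10 N and stalled, with a dark open half showing the bare white cap near (225,300). Next I retreat upward and measure the cap from two wrist positions.

```bash
python3 drive.py '[0, -0.02, 0, 0, 0, 0, 0, -0.02, -0.04, 0, 0, 0, 0, -0.03, -0.08, 0, 0, 0, -0.045, -0.04, -0.08, 0, 0, 0, -0.045, -0.04, -0.08, 0, 0, 0]' 0.085
cat > shot.py <<'E'
from h import *
import sys
c=vision.camera_info("wrist");im,d=vision.grab_frame("wrist")
n=sys.argv[1];cv2.imwrite(f"pics/{n}.png",im);np.savez(f"pics/{n}.npz",K=c["camera_matrix"],R=c["R"],t=c["t"],d=d)
E
python3 shot.py wa
python3 drive.py '[0, -0.04, 0, 0, 0, 0, 0, -0.07, 0, 0, 0, 0, 0, -0.07, 0, 0, 0, 0]'
python3 shot.py wb
python3 -c "
import cv2,numpy as np
a=np.hstack([cv2.imread('pics/wa.png'),cv2.imread('pics/wb.png')]);cv2.imwrite('pics/wab.png',cv2.resize(a,(800,300),interpolation=3))"
```

```text
clock: 5.5
tcp_pos: [0.5461, 0.1171, 0.3046]
orientation: [3.14, 0.01, -0.007]
contact_force: [0.1, -0.5, 0.4]
grip_width: 0.0723
gripper_force: 0.0
clock: 5.85
tcp_pos: [0.5502, 0.1904, 0.3044]
orientation: [-3.14, -0.013, 0.002]
contact_force: [-0.5, 0.1, 0.4]
grip_width: 0.0852
gripper_force: 0.0
```

View pics/wab.png

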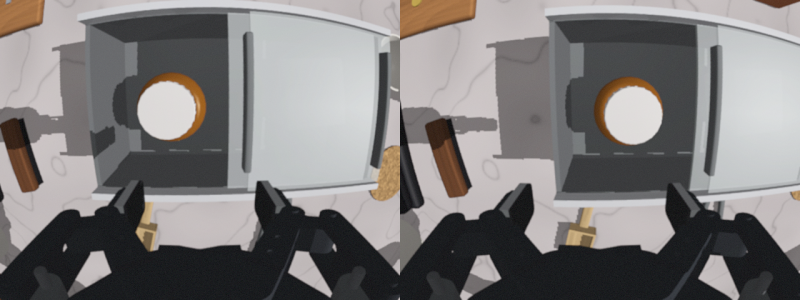

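In the wrist views the cap is clear at about (166,109) and (633,114) of the mosaic, with the panel fully under its neighbour. Now I'll fit ellipses and triangulate.

```bash
cat >> h.py <<'E'
def wray(Z,u,v):
    K,R,t=Z["K"],Z["R"],Z["t"];a=np.array([u-K[0,2],v-K[1,2]])/K[0,0];th=np.hypot(*a)
    D=np.array([*(a/th*np.sin(th)),np.cos(th)]);return -R.T@t,R.T@D
def seg(n,u,v,lo=185,sz=70):
    im=cv2.imread(f"pics/{n}.png");h=cv2.cvtColor(im,cv2.COLOR_BGR2HSV)
    m=cv2.inRange(h,(0,0,lo),(180,28,255));k=np.zeros_like(m);cv2.circle(k,(u,v),sz,255,-1);m&=k
    m=cv2.morphologyEx(m,cv2.MORPH_OPEN,np.ones((5,5)))
    c=max(cv2.findContours(m,0,1)[0],key=cv2.contourArea);return cv2.fitEllipse(cv2.convexHull(c))
def triw(rays):
    A=[];B=[]
    for C,D in rays:
        P=np.eye(3)-np.outer(D,D);A.append(P);B.append(P@C)
    X=np.linalg.lstsq(np.vstack(A),np.hstack(B),rcond=None)[0];return X,np.vstack(A)@X-np.hstack(B)
E
python3 - <<'E'
from h import *
R=[]
for n,u,v in(("wa",266,175),("wb",373,184)):
    Z=np.load(f"pics/{n}.npz");e=seg(n,u,v);print(np.round(e[0],1),np.round(e[1],1))
    C,D=wray(Z,*e[0]);R.append((C,D));print("on z.125",(C+D*(.125-C[2])/D[2]).round(4))
    d=Z["d"][int(e[0][1]),int(e[0][0])];f=(Z["R"]@D)[2];print("depth",(C+D*d/f).round(4))
print(triw(R))
o=r.get_obs();print(o['joints'].round(2),o['tcp_pos'])
E
```

```text
[266.6 176.2] [92.4 93.1]
on z.125 [0.5872 0.1521 0.125 ]
depth [0.5873 0.1519 0.1263]
[373.3 184.1] [90.6 92.6]
on z.125 [0.5871 0.1538 0.125 ]
depth [0.5872 0.1539 0.1253]
(array([0.58650653, 0.1529343 , 0.11901476]), array([-6.56237513e-05,  3.65414604e-06,  7.20510369e-06,  6.56237513e-05,
       -3.65414604e-06, -7.20510369e-06]))
[-0.14  0.35 -0.38  1.76  0.15  1.06 -2.13] [0.55065885 0.18762812 0.30414104]
```

```bash
python3 drive.py '[0.0365, 0.0345, 0, 0, 0, 0, 0.0365, 0.0345, 0.03, 0, 0, 0, 0.0365, 0.0345, 0.06, 0, 0, 0, 0.0365, 0.0345, 0.09, 0, 0, 0, 0.0365, 0.0345, 0.11, 0, 0, 0]' 0.085 40
python3 -c "
from h import *
o=r.get_obs();print(o['tcp_pos'].round(4),o['orientation'].round(3),o['joints'].round(2))"
```

```text
clock: 6.4
tcp_pos: [0.5869, 0.1487, 0.1919]
orientation: [3.139, 0.0, -0.006]
contact_force: [-0.4, 0.4, 0.1]
grip_width: 0.0849
gripper_force: 0.0
[0.5869 0.1487 0.1919] [ 3.139  0.    -0.006] [-0.1   0.51 -0.33  1.8   0.21  0.86 -2.1 ]
```

```bash
python3 drive.py '[0, -0.0043, 0, 0, 0, 0, 0, -0.0043, 0.015, 0, 0, 0, 0, -0.0043, 0.025, 0, 0, 0, 0, -0.0043, 0.033, 0, 0, 0, 0, -0.0043, 0.033, 0, 0, 0]' 0.085
python3 drive.py '[0, 0, 0, 0, 0, 0, 0, 0, 0, 0, 0, 0, 0, 0, 0, 0, 0, 0, 0, 0, 0, 0, 0, 0, 0, 0, 0, 0, 0, 0]' 0.05 40
```

```text
clock: 6.9
tcp_pos: [0.587, 0.1559, 0.1609]
orientation: [3.141, 0.004, -0.002]
contact_force: [-0.3, -0.3, -0.8]
grip_width: 0.0846
gripper_force: 0.0
clock: 7.4
tcp_pos: [0.588, 0.1545, 0.1631]
orientation: [3.139, 0.002, 0.002]
contact_force: [-1.7, -4.0, 5.2]
grip_width: 0.0632
gripper_force: 43.3
```

```bash
python3 drive.py '[0, 0, -0.0004, 0, 0, -0.15, 0, 0, -0.0008, 0, 0, -0.3, 0, 0, -0.0011, 0, 0, -0.45, 0, 0, -0.0015, 0, 0, -0.6, 0, 0, -0.0019, 0, 0, -0.75]' 0.05 60
python3 -c "
from h import *
o=r.get_obs();print(o['joints'].round(2),o['moment'].round(2))"
```

```text
clock: 7.9
tcp_pos: [0.5877, 0.1563, 0.165]
orientation: [2.918, 1.163, 0.002]
contact_force: [-1.4, -0.9, 2.4]
grip_width: 0.063
gripper_force: 65.4
[ 0.01  0.58 -0.5   1.81  0.36  0.85 -1.48] [-0.17  0.26 -0.12]
```

```bash
for i in 1; do python3 drive.py '[0, 0, -0.0004, 0, 0, -0.15, 0, 0, -0.0008, 0, 0, -0.3, 0, 0, -0.0011, 0, 0, -0.45, 0, 0, -0.0015, 0, 0, -0.6, 0, 0, -0.0019, 0, 0, -0.75]'; done
python3 drive.py '[0, 0, -0.0004, 0, 0, -0.15, 0, 0, -0.0008, 0, 0, -0.3, 0, 0, -0.0011, 0, 0, -0.45, 0, 0, -0.0015, 0, 0, -0.6, 0, 0, -0.0019, 0, 0, -0.75]'
python3 -c "
from h import *
o=r.get_obs();print(o['joints'].round(2),o['moment'].round(2))"
```

```text
clock: 8.4
tcp_pos: [0.5878, 0.1561, 0.1664]
orientation: [2.289, 2.151, 0.001]
contact_force: [0.1, -0.4, -1.5]
grip_width: 0.0631
gripper_force: 65.5
clock: 8.9
tcp_pos: [0.587, 0.156, 0.1679]
orientation: [-1.342, -2.84, 0.002]
contact_force: [-2.3, 0.3, -0.5]
grip_width: 0.0632
gripper_force: 65.6
[ 0.25  0.68 -0.85  1.79  0.61  0.96 -0.17] [ 0.03  0.6  -0.07]
```

```bash
python3 drive.py '[0, 0, -0.0004, 0, 0, -0.15, 0, 0, -0.0008, 0, 0, -0.3, 0, 0, -0.0011, 0, 0, -0.45, 0, 0, -0.0015, 0, 0, -0.6, 0, 0, -0.0019, 0, 0, -0.75]'
python3 drive.py '[0, 0, -0.0004, 0, 0, -0.15, 0, 0, -0.0008, 0, 0, -0.3, 0, 0, -0.0011, 0, 0, -0.45, 0, 0, -0.0015, 0, 0, -0.6, 0, 0, -0.0019, 0, 0, -0.75]'
python3 -c "
from h import *
o=r.get_obs();print(o['joints'].round(2),o['moment'].round(2))"
```

```text
clock: 9.4
tcp_pos: [0.5863, 0.1556, 0.1694]
orientation: [-0.209, -3.132, 0.003]
contact_force: [-4.4, -1.4, -0.8]
grip_width: 0.0632
gripper_force: 65.7
clock: 9.9
tcp_pos: [0.5862, 0.1549, 0.1712]
orientation: [0.951, -2.99, 0.004]
contact_force: [-6.7, -2.0, 1.3]
grip_width: 0.0629
gripper_force: 65.9
[ 0.41  0.83 -1.15  1.78  0.85  1.13  1.16] [-0.5   1.29 -0.17]
```

```bash
python3 drive.py '[0, 0, -0.001, 0, 0, -0.05, 0, 0, -0.002, 0, 0, -0.1, 0, 0, -0.003, 0, 0, -0.1, 0, 0, -0.004, 0, 0, -0.1]'
python3 drive.py '[0, 0, -0.002, 0, 0, 0, 0, 0, -0.004, 0, 0, 0]'
python3 -c "
from h import *
o=r.get_obs();print(o['joints'].round(2),o['moment'].round(2))"
```

```text
clock: 10.3
tcp_pos: [0.5866, 0.1546, 0.1745]
orientation: [1.089, -2.943, 0.004]
contact_force: [-5.0, -3.7, -3.6]
grip_width: 0.0628
gripper_force: 66.3
clock: 10.5
tcp_pos: [0.5867, 0.1545, 0.1785]
orientation: [1.089, -2.943, 0.004]
contact_force: [-4.2, -3.1, -4.0]
grip_width: 0.0629
gripper_force: 66.3
[ 0.43  0.84 -1.18  1.77  0.85  1.15  1.25] [-0.74  0.71 -0.02]
```

The cap follows the lift freely, with only ~4 N over 7 mm. Lifting clear.

```bash
python3 drive.py '[0, 0, -0.008, 0, 0, 0, 0, 0, -0.018, 0, 0, 0, 0, 0, -0.03, 0, 0, 0, 0, 0, -0.05, 0, 0, 0, 0, 0, -0.08, 0, 0, 0]'
python3 drive.py '[0, 0, -0.04, 0, 0, 0, 0, 0, -0.07, 0, 0, 0, 0, 0, -0.07, 0, 0, 0]'
python3 shot.py wc
python3 - <<'E'
from h import *
im,d=vision.grab_frame("scene")
o=r.get_obs();print(o['joints'].round(2),o['tcp_pos'].round(4))
M=Ro.from_rotvec(o['orientation']).as_matrix();print(M.round(3));print("tool delta", (M.T@(np.array([.453,-.316,.3])-o['tcp_pos'])).round(3))
cv2.imwrite("pics/wc2.png",np.hstack([cv2.resize(cv2.imread("pics/wc.png"),(400,300)),cv2.resize(im,(400,300))]))
E
```

```text
clock: 11.0
tcp_pos: [0.5872, 0.1562, 0.2607]
orientation: [1.094, -2.944, -0.0]
contact_force: [0.1, -0.6, -0.3]
grip_width: 0.0628
gripper_force: 66.6
clock: 11.3
tcp_pos: [0.5886, 0.1584, 0.3361]
orientation: [-1.091, 2.936, 0.001]
contact_force: [0.9, 0.5, -0.7]
grip_width: 0.0631
gripper_force: 66.6
[ 0.5   0.69 -1.31  1.64  0.68  1.35  1.37] [0.5876 0.1566 0.3312]
[[-0.758 -0.653  0.003]
 [-0.653  0.758  0.   ]
 [-0.002 -0.001 -1.   ]]
tool delta [ 0.411 -0.27   0.031]
```

View pics/wc2.png

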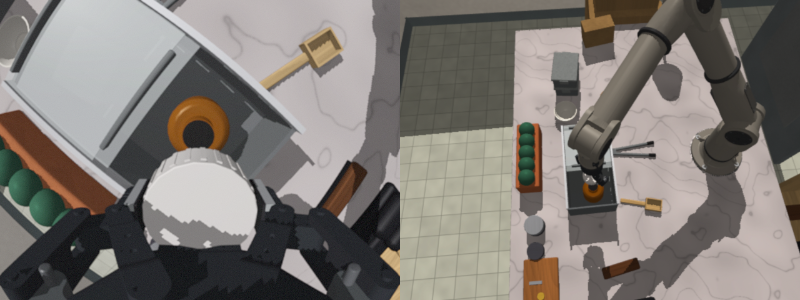

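Cap held level in the gripper, with the jar's open neck at (200,130) in the wrist half. Now to the mat, turning back to unwind joint 3.

```bash
cat > to.py <<'E'
from h import *
import sys
o=r.get_obs();M=Ro.from_rotvec(o['orientation']).as_matrix();print(o['joints'].round(2),"delta",(M.T@(np.array(eval(sys.argv[1]))-o['tcp_pos'])).round(4),"tilt z",M[:,2].round(3))
E
python3 drive.py '[0.033, -0.022, 0, 0, 0, 0.15, 0.067, -0.044, 0, 0, 0, 0.3, 0.1, -0.066, 0, 0, 0, 0.45, 0.134, -0.088, 0, 0, 0, 0.6, 0.167, -0.11, 0, 0, 0, 0.75]'
python3 to.py '[.453,-.316,.3]'
```

```text
clock: 11.9
tcp_pos: [0.5315, -0.0379, 0.3284]
orientation: [-0.071, -3.139, 0.0]
contact_force: [0.7, 0.9, -0.2]
grip_width: 0.063
gripper_force: 66.6
[ 0.91  0.5  -1.26  1.81  0.51  1.21  1.02] delta [ 0.0658 -0.2813  0.0286] tilt z [-0.002 -0.    -1.   ]
```

```bash
python3 drive.py '[0.01, -0.042, 0, 0, 0, 0.15, 0.02, -0.084, 0, 0, 0, 0.3, 0.03, -0.126, 0, 0, 0, 0.45, 0.04, -0.168, 0, 0, 0, 0.6, 0.05, -0.21, 0, 0, 0, 0.75]'
python3 to.py '[.453,-.316,.2]'
```

```text
clock: 12.4
tcp_pos: [0.4731, -0.2456, 0.3287]
orientation: [-1.216, -2.895, 0.0]
contact_force: [1.0, -1.0, -0.4]
grip_width: 0.063
gripper_force: 66.6
[ 1.22  0.41 -1.09  1.81  0.4   1.16  0.78] delta [-0.0363 -0.0636  0.1287] tilt z [-0.001  0.    -1.   ]
```

```bash
python3 drive.py '[-0.018, -0.032, 0.01, 0, 0, 0.15, -0.036, -0.0636, 0.04, 0, 0, 0.3, -0.036, -0.0636, 0.08, 0, 0, 0.45, -0.036, -0.0636, 0.12, 0, 0, 0.5, -0.036, -0.0636, 0.128, 0, 0, 0.5]'
python3 to.py '[.453,-.316,.075]'
```

```text
clock: 12.9
tcp_pos: [0.4517, -0.3134, 0.1967]
orientation: [-1.882, -2.504, 0.001]
contact_force: [-0.7, -0.4, -0.5]
grip_width: 0.0628
gripper_force: 66.6
[ 1.15  0.55 -0.85  1.91  0.51  0.93  0.33] delta [-0.0037  0.0013  0.1217] tilt z [-0.008  0.005 -1.   ]
```

```bash
python3 shot.py wd
python3 - <<'E'
from h import *
Z=np.load("pics/wd.npz");im=cv2.imread("pics/wd.png");h=cv2.cvtColor(im,cv2.COLOR_BGR2HSV)
m=cv2.inRange(h,(5,100,60),(22,255,255));n,l,s,c=cv2.connectedComponentsWithStats(m)
P=[]
for i in range(1,n):
    if s[i,4]>300:
        print(s[i])
        k=(l==i).astype(np.uint8);q=max(cv2.findContours(k,0,1)[0],key=cv2.contourArea)[:,0]
        p=np.array([(lambda C,D:(C+D*(.005-C[2])/D[2])[:2])(*wray(Z,*x)) for x in q]);g=np.hypot(*(p-[.453,-.316]).T)
        print(np.percentile(g,[50,80,95,100]).round(4));P+=list(p[(g>.055)&(g<.08)])
from scipy.optimize import least_squares
P=np.array(P);f=least_squares(lambda x:np.hypot(*(P-x).T)-.068,[.453,-.316],loss="soft_l1",f_scale=.001);print(f.x,len(P),np.abs(f.fun).mean())
cv2.imwrite("pics/wd_s.png",im)
E
```

```text
[  232   148   180   135 15302]
[0.0646 0.066  0.067  0.068 ]
[ 0.45399679 -0.31978391] 369 0.0015245783549035564
```

View pics/wd.png

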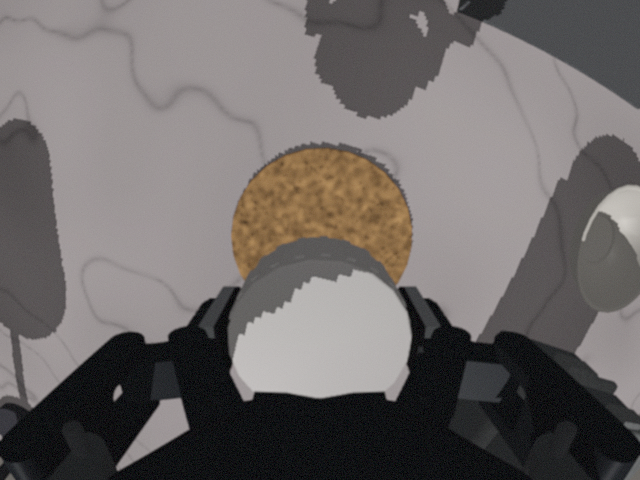

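The mat rim (232–412, 145–283) confirms the mat centre within 3 mm. The cap is held upright at (320,320). Descending.

```bash
python3 drive.py '[-0.004, 0.001, 0.04, 0, 0, 0, -0.004, 0.001, 0.075, 0, 0, 0, -0.004, 0.001, 0.095, 0, 0, 0, -0.004, 0.001, 0.107, 0, 0, 0, -0.004, 0.001, 0.113, 0, 0, 0]'
python3 to.py '[.4535,-.317,.071]'
```

```text
clock: 13.45
tcp_pos: [0.4577, -0.318, 0.0888]
orientation: [1.885, 2.512, 0.001]
contact_force: [-0.8, -0.0, -0.4]
grip_width: 0.0632
gripper_force: 66.6
[ 1.05  0.7  -0.73  1.95  0.68  0.75  0.2 ] delta [ 0.0021 -0.0038  0.0178] tilt z [ 0.001 -0.    -1.   ]
```

```bash
python3 drive.py '[0.001, -0.002, 0.004, 0, 0, 0, 0.002, -0.003, 0.007, 0, 0, 0, 0.002, -0.003, 0.01, 0, 0, 0, 0.002, -0.003, 0.012, 0, 0, 0, 0.002, -0.003, 0.012, 0, 0, 0]'
python3 drive.py '[0, 0, 0.001, 0, 0, 0, 0, 0, 0.002, 0, 0, 0, 0, 0, 0.003, 0, 0, 0, 0, 0, 0.003, 0, 0, 0]'
```

```text
clock: 13.95
tcp_pos: [0.4535, -0.3169, 0.0765]
orientation: [1.887, 2.511, -0.0]
contact_force: [0.4, 0.8, -0.1]
grip_width: 0.0634
gripper_force: 66.6
clock: 14.35
tcp_pos: [0.4534, -0.3168, 0.0733]
orientation: [-1.887, -2.511, 0.0]
contact_force: [0.3, 0.8, -0.2]
grip_width: 0.0631
gripper_force: 66.6
```

```bash
python3 drive.py '[0, 0, 0.0005, 0, 0, 0, 0, 0, 0.001, 0, 0, 0, 0, 0, 0.0015, 0, 0, 0, 0, 0, 0.0015, 0, 0, 0]'
python3 drive.py '[0, 0, 0.0005, 0, 0, 0, 0, 0, 0.001, 0, 0, 0, 0, 0, 0.001, 0, 0, 0]'
```

```text
clock: 14.75
tcp_pos: [0.4535, -0.3168, 0.072]
orientation: [-1.887, -2.512, 0.0]
contact_force: [-1.2, 0.2, 1.7]
grip_width: 0.0632
gripper_force: 68.1
clock: 15.05
tcp_pos: [0.4536, -0.3168, 0.072]
orientation: [1.887, 2.511, -0.001]
contact_force: [-4.1, 1.0, 13.0]
grip_width: 0.0632
gripper_force: 73.9
```

Touched down at TCP z 0.072, as predicted. I'll relieve the press, open slowly, and lift.

```bash
python3 drive.py '[0, 0, -0.0008, 0, 0, 0, 0, 0, -0.0008, 0, 0, 0]' - 20
python3 drive.py '[0, 0, 0, 0, 0, 0, 0, 0, 0, 0, 0, 0, 0, 0, 0, 0, 0, 0, 0, 0, 0, 0, 0, 0]' 0.07
python3 drive.py '[0, 0, 0, 0, 0, 0, 0, 0, 0, 0, 0, 0, 0, 0, 0, 0, 0, 0, 0, 0, 0, 0, 0, 0]' 0.085
python3 drive.py '[0, 0, -0.01, 0, 0, 0, 0, 0, -0.03, 0, 0, 0, 0, 0, -0.06, 0, 0, 0, 0, 0, -0.1, 0, 0, 0, 0, 0, -0.14, 0, 0, 0]'
python3 drive.py '[-0.04, 0, 0, 0, 0, 0, -0.08, 0, -0.03, 0, 0, 0, -0.08, 0, -0.06, 0, 0, 0, -0.08, 0, -0.06, 0, 0, 0]'
python3 shot.py we
python3 - <<'E'
from h import *
a,_=vision.grab_frame("top")
b=cv2.imread("pics/we.png")
o=np.zeros((300,800,3),np.uint8);o[:,:400]=cv2.resize(a,(400,300),interpolation=3);o[:,400:]=cv2.resize(b,(400,300),interpolation=3);cv2.imwrite("pics/fin.png",o)
cv2.imwrite("pics/topf.png",a)
E
```

```text
clock: 15.25
tcp_pos: [0.4536, -0.3169, 0.072]
orientation: [1.887, 2.511, -0.0]
contact_force: [-1.4, -0.1, 6.2]
grip_width: 0.0628
gripper_force: 69.7
clock: 15.65
tcp_pos: [0.4534, -0.3168, 0.0715]
orientation: [-1.887, -2.511, -0.0]
contact_force: [-1.4, -0.2, -0.5]
grip_width: 0.07
gripper_force: 0.0
clock: 16.05
tcp_pos: [0.4535, -0.3168, 0.0717]
orientation: [1.887, 2.512, 0.0]
contact_force: [0.3, -0.6, -0.1]
grip_width: 0.0846
gripper_force: 0.0
clock: 16.55
tcp_pos: [0.4533, -0.3164, 0.2135]
orientation: [-1.886, -2.512, -0.0]
contact_force: [0.6, -1.6, 0.1]
grip_width: 0.085
gripper_force: 0.0
clock: 16.95
tcp_pos: [0.4777, -0.3952, 0.2766]
orientation: [1.885, 2.504, 0.001]
contact_force: [1.0, 0.1, 0.1]
grip_width: 0.0848
gripper_force: 0.0
```

View pics/fin.png

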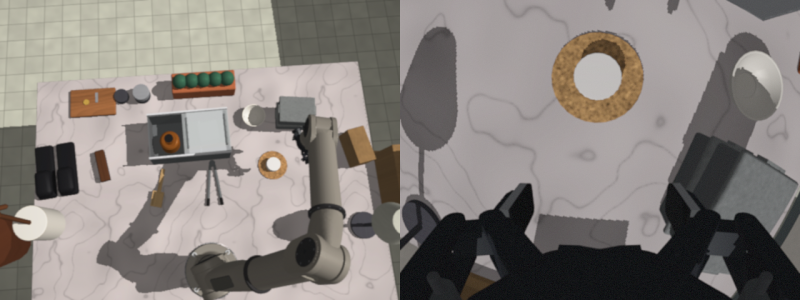

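The cap sits upright well inside the mat, and everything else is in place. One numeric check of the panel opening from the wrist shots, then hand in.

Run:
```python
from h import *
Z=np.load("pics/wb.npz");im=cv2.cvtColor(cv2.imread("pics/wb.png"),6)
g=im[150:156].mean(0);print(g[455:530].astype(int))
for u in range(460,530,6):
    C,D=wray(Z,u,152.5);print(u,(C+D*(.158-C[2])/D[2])[:2].round(4),(C+D*(.142-C[2])/D[2])[:2].round(4))
```

```text
[ 69  69  68  68  67  67  69  68  68  69  68  68  68  68  67  69  65  71
  79  89 107 143 171 178 178 178 177 177 177 178 177 178 178 180 181 181
 181 181 183 176 151 100  59  53  54  56  56  53  57  56  62  74  93 115
 127 132 134 137 140 155 185 205 210 210 209 210 209 210 210 211 210 211
 211 211 212]
460 [0.6123 0.1054] [0.612  0.0992]
466 [0.6125 0.1014] [0.6122 0.0949]
472 [0.6128 0.0974] [0.6125 0.0905]
478 [0.6131 0.0933] [0.6129 0.0861]
484 [0.6134 0.0891] [0.6132 0.0816]
490 [0.6137 0.0849] [0.6135 0.0771]
496 [0.6141 0.0806] [0.6139 0.0725]
502 [0.6144 0.0762] [0.6143 0.0678]
508 [0.6148 0.0718] [0.6147 0.063 ]
514 [0.6152 0.0672] [0.6151 0.0582]
520 [0.6156 0.0626] [0.6155 0.0532]
526 [0.616 0.058] [0.616  0.0482]
```

```bash
python3 -c "
from bench import r, vision
print(r.hand_in())"
```

```text
the job is handed in; nothing more can be done
None
```

I slid the panel over the jar fully open, unscrewed the cap and set it upright within the cork mat, touching no other object that I could see, and handed the job in at about 17 s.

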